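# Gauge the spice jar with the slide gauge

### The job

Measure how wide the spice jar on the hob is, so that a rack can be cut to fit: stand it upright on the worktop between the open jaws of the slide gauge and let go of it, then slide the moving jaw along the beam by its thumb tab until the jar is pinched snugly between both jaws and can no longer shift. Push gently, so that the jaw is never forced out of square, and let go of the tab, leaving the gauge closed on the jar. Leave the salt shaker, the pepper mill and the kitchen timer where they are.

Things in the scene. Friction and masses are not known exactly. Their poses are not given: they have to be found in the camera images.
- jar_mid (a point): Centre (half-way up) of the loose spice jar: an upright glass jar with a screw cap, the cap red, 106 mm tall, about 110 g; body 42 mm across (this is what the jaws close on), cap 44.6 mm across and 21 mm high at the top. It starts on the dark glass hob, whose top is 6 mm above the worktop; it may be taken by the cap or the body. z axis up along the jar.
- gauge: Slide gauge (large caliper), fixed, left of the hob. Origin on the worktop under the beam; y along the beam, x across, z up. Beam 24 mm wide, top 30 mm high. Jaws reach towards -x, to x = -106 mm, 12 to 42 mm high, bare worktop between. Fixed jaw at the +y end; its anvil pad (x = -92 to -32) faces -y, at y = +58 mm when screwed in, set on its screw 0 to 24 mm further out, anew each time; rigid.
- bay (a point): Point on the worktop between the jaws, 62 mm from the beam's axis (gauge x = -62, y = -4 mm), where the jar can stand: a jar with its centre within 14 mm of it along the beam clears both jaws at any start. Axes as the gauge's.
- jaw: Face plate of the moving jaw, 72 x 6 x 30 mm, aluminium, from 35 to 107 mm from the beam's axis; it faces the anvil. Its origin is that of the slider (on the worktop under the middle of the thumb tab); its flat face lies 18 mm from the origin towards +y of the gauge.
- tab (a point): Grip point of the moving jaw's thumb tab, an upright black ribbed plate on the slider over the beam: 10 mm thick along the beam (pinch it that way), 24 mm wide across it, from 45 to 86 mm above the worktop; the point is on its middle, 70 mm up. Axes as the gauge's.
- slider (a joint): Travel of the moving jaw along the beam, in m: the gap between its face and where the anvil's face is when fully screwed in (the true gap is 0 to 24 mm less); starts at 0.100 to 0.120 and falls as the jaw closes (towards gauge +y). It slides stiffly (about 4 N of friction) and stays where it is left.
- jaw_tilt (a joint): How far the moving jaw is cocked out of square on its slider, rad, 0 = square. It gives by spring: a push on its face 62 mm from the beam cocks it about 0.0034 rad a newton, positive when its tip is pushed open; over-closing by 1 mm cocks it about 0.016 rad. It must stay under 0.025 rad (7 N or so on the jar).
- salt_shaker: Salt shaker, bystander: 44 mm across, 90 mm tall, rounded grey top; origin under it. Loose, on the hob.
- pepper_mill: Wooden pepper mill, bystander: 58 mm across, 130 mm tall; origin under it. Loose, on the hob.
- kitchen_timer: White round kitchen timer, bystander: 61 mm across, 49 mm tall; origin under it. Loose, on the hob.
- jar: The same jar; origin under its middle.

How it is judged:
By the outcome, as a careful person would: the job done as asked, in the order asked, and still so for the second after the job is handed in, with the robot touching nothing.
It also fails if it takes over 64 s, if anything falls off the work surface, if the arm or the gripper's body presses on something with over 40 N, if the wrist force passes 120 N, or if a joint passes its speed limit or range.

### The arm

A 6-joint arm with a two-finger parallel gripper is mounted at the origin on a cart in front of the work surface, level with it; the furniture and walls round the work are solid. World frame = base frame: x ahead of the robot, y to its left, z up, the work surface at z = 0. Lengths are in mm, angles in rad, forces in N, time in s.
With the tool pointing down it reaches from about 275 to 750 mm from the base axis. Payload 10.2 kg.
Tool frame: the origin (TCP) lies between the finger pads; the fingertips stand 17 mm ahead of it and the grasp point (between the pads) lies 2 mm behind it; z points along the fingers, y is the line along which they close (so a half turn about z gives the same grasp; the last joint's range is limited). The gripper opens to 85 mm and grips with 20 to 120 N. Pads are 22 mm wide; open, the fingers measure 114 mm over their backs; the gripper's body (76 mm by 85 mm) begins 54 mm behind the grasp point. The pads swing forward as they close: fully open they stand 13 mm farther back than shut.
Start: joints at [-1.5, 0.313, 1.498, -0, 1.331, -0.223], TCP at [152.022, -502.514, 248.294] pointing down, gripper open.
Joint ranges: [-2.94, 2.94], [-0.97, 2.17], [0.19, 2.56], [-1.23, 4.37], [0.02, 3.11], [-2.88, 2.88]. Speed limits (rad/s): [2.39, 2.39, 3.01, 3.14, 3.14, 3.14].

### API

Orientations are given as a unit quaternion [w, x, y, z].
In Python, from rig import * gives the robot as it stands.
- The arm moves only by the tool step_arm, never from a script. Its argument "commands" is text: rows parted by semicolons, each of 7 numbers parted by spaces: the opening, from 0 (shut) to 1 (fully open), then the shift along the tool's x, y, z in cm, then the turn, a rotation vector about the tool's x, y, z in rad. In form: hand x y z rx ry rz; .... A call has 1 to 20 rows; each row is the pose to reach, as a shift and turn from the pose commanded when the call began, along the tool's axes at that moment; what a row does not reach only later rows make up. A row lasts 1/12 s, in which the tool goes at most 41.7 mm and 7.16 degrees, less where a joint would pass 70% of its speed; a pose out of reach is approached as far as the arm can. A call with a gripper value outside its range is refused whole. The fingers move at their own pace and stop on an object; "newtons" is the grip in N (left out, the last holds). Time passes only in rows, so rows that repeat a pose let the fingers close. It gives the time, the measured TCP pose, the force, the opening and the grip force at its end, in the units of the state.
- sense(): the state, without advancing time (a new reading comes with each control period).
- capture(name): name is "side" or "top" or "wrist"; returns the picture (400x640x3 uint8, red, green, blue); there is no depth.
- camera_model(name): a dict with "mtx" (3x3 intrinsics, pixels), "eye" and "rotation" of the camera in the world. Camera axes: x right, y down, z forward; pixel columns grow to the right and rows downward; lengths in mm; the calibration is good to about 2 mm. A picture is of the moment at which its call begins: read the wrist's pose just before it. camera_model takes no time and is no camera call; for the wrist camera it gives the pose at the moment of the call.
- finish_job(): hands the job in; it is judged then, once.
Trained networks look in the newest picture that a camera, given by its name, has taken for a name from the list of things; names that differ only in an ending like _2 or _b are one class to them, and where a whole thing is asked for, a point or a joint stands for the part that bears it (a point fixed in the world has none). Each returns a list of dicts, best first, with "score" (0 to 1); they miss things now and then, are a little off and sometimes report something else, mostly with a low value. They report only what shows in the picture. A call takes as long as a camera call.
- search_frame(camera, label): "rect" ([centre column, centre row, width, height] in pixels, round what is visible of it).
- trace(camera, label): "mask" (400x640 bool, what is visible of it) and "rect" ([centre column, centre row, width, height] in pixels, round what is visible of it).
- spot_point(camera, label): "xy" ([column, row] in pixels: a listed point, or the origin of a listed thing).
The state is a dict: "time_s": time; "joints": joint angles; "dq": joint speeds; "tau": joint torques, N m; "eef_pos": TCP position; "ee_rot": TCP orientation; "force": force on the tool from outside, world axes, zero at the start; "wrist_torque": the same for the moment, N m; "grip_width": opening from 0.0 (shut) to 1.0 (fully open); "grip_force": force on a finger pad.
Only numpy, scipy, OpenCV 4.12 (cv2) and the standard library are available. Lean on these libraries where they do the work, as an engineer would, in place of code of your own. Each camera call takes 0.05 s, during which the arm holds its last target. There are 200 camera calls.

## Working session

There is one attempt and no reset: what is moved stays moved. The work goes in short steps, Python scripts to look and compute and a tool call to move; the robot and the scene stay as the last step left them, time stands still between calls to the robot, and variables do not carry over. Pictures are saved under pics/ and viewed, at most 12 in all, crops included, and the job is handed in when it is done.

Besides the shell and the picture viewer there is one more tool, called as a command line: name --argument value ..., lists and objects as JSON in quotes. step_arm: Moves the arm, as the interface text tells. Its arguments: {"type":"object","properties":{"commands":{"type":"string"},"newtons":{"type":"number"}},"required":["commands"]}

```bash
mkdir -p pics; ls
cat > h.py <<'E'
from rig import *
import numpy as np, cv2
def ray(cam,px,m=None):
    m=m or camera_model(cam)
    R=np.array(m["rotation"]);R=R.reshape(3,3)
    d=R@np.linalg.solve(np.array(m["mtx"]),[px[0],px[1],1.]);return np.array(m["eye"],float),d
def at_z(cam,px,z,m=None):
    e,d=ray(cam,px,m);return e+d*(z-e[2])/d[2]
def tri(rays):
    A=0;b=0
    for e,d in rays:
        d=d/np.linalg.norm(d);P=np.eye(3)-np.outer(d,d);A=A+P;b=b+P@e
    return np.linalg.solve(A,b)
def save(n,img):cv2.imwrite("pics/%s.png"%n,cv2.cvtColor(img,cv2.COLOR_RGB2BGR))
E
python3 - <<'E'
from h import *
t=capture("top");s=capture("side")
save("a",np.hstack([cv2.resize(t,(400,250)),cv2.resize(s,(400,250))]));save("top",t)
for c in("top","side"):
    m=camera_model(c);print(c,np.round(m["eye"]),np.round(np.array(m["rotation"]),3).tolist(),np.array(m["mtx"])[0,0])
    for l in("jar_mid","gauge","tab","bay","salt_shaker","pepper_mill","kitchen_timer","jaw"):
        print(l,[(np.round(q["xy"],1).tolist(),round(q["score"],2)) for q in spot_point(c,l)[:2]])
print(sense())
E
```

```text
pics
top [ 455. -180. 1050.] [-0.041, 0.713, -0.699, 0.041] 435.4968601299849
jar_mid [([356.1, 227.9], 0.94)]
gauge [([250.8, 227.0], 0.81)]
tab [([277.6, 214.2], 0.83)]
bay []
salt_shaker [([371.6, 180.9], 0.61)]
pepper_mill [([407.0, 232.6], 0.9)]
kitchen_timer [([425.2, 181.8], 0.71)]
jaw [([277.3, 218.2], 0.58), ([409.1, 230.0], 0.56)]
side [  350. -1179.   620.] [-0.512, 0.852, -0.093, 0.051] 498.3659229281986
jar_mid [([301.2, 216.1], 0.89)]
gauge [([287.1, 188.9], 0.69)]
tab [([297.5, 173.1], 0.91)]
bay [([270.3, 192.6], 0.89), ([353.9, 246.4], 0.37)]
salt_shaker [([354.9, 245.3], 0.96)]
pepper_mill [([309.3, 269.9], 0.86), ([302.6, 238.9], 0.73)]
kitchen_timer [([380.4, 276.7], 0.71)]
jaw [([296.3, 197.9], 0.64)]
{'time_s': 0.9, 'joints': array([-1.50039336e+00,  3.12909969e-01,  1.49768719e+00, -6.24262146e-06,
        1.33098255e+00, -2.23375519e-01]), 'dq': array([ 0.0001412 ,  0.00018124, -0.00021297,  0.00066032, -0.00060328,
       -0.00043951]), 'tau': array([ 1.92537293e-03, -4.12169909e+01, -2.59891194e+01, -5.35820476e-06,
        4.43458448e-04, -2.11484513e-05]), 'eef_pos': array([ 152.02502237, -502.52256429,  248.29389847]), 'ee_rot': array([ 6.22044498e-06,  9.89231050e-01,  1.46362322e-01, -3.51758966e-06]), 'force': array([-0.82789372, -0.15785328, -0.5122412 ]), 'wrist_torque': array([ 0.00045801, -0.02292495, -0.04439955]), 'grip_force': 0.0, 'grip_width': 1.0002002403421173}
```

View pics/top.png

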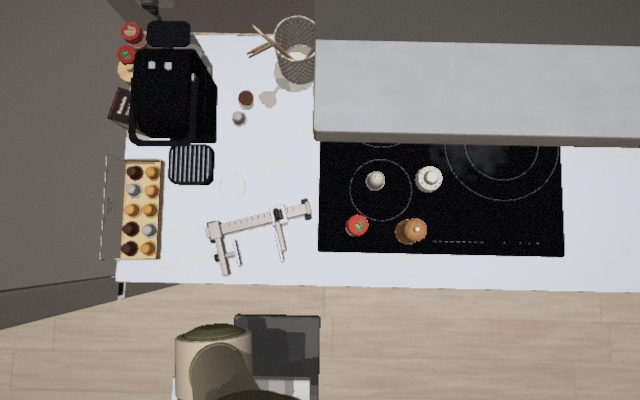

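View pics/a.png

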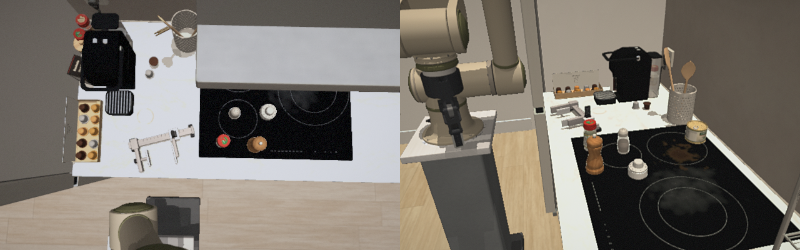

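Run:
```python
from h import *
for l,px,z in [("jar",(356.1,227.9),59),("gauge",(250.8,227),0),("tab",(277.6,214.2),70),("salt",(371.6,180.9),6),("mill",(407,232.6),6),("timer",(425,182),6)]:
    print(l,at_z("top",px,z).round())
print("jar tri",tri([ray("top",(356.1,227.9)),ray("side",(301.2,216.1))]).round(),"tab",tri([ray("top",(277.6,214.2)),ray("side",(297.5,173.1))]).round(), "bay",at_z("side",(270.3,192.6),0).round())
# beam direction: top crop
t=capture("top");save("b",cv2.resize(t[180:290,190:330],None,fx=5.5,fy=5.4,interpolation=cv2.INTER_CUBIC))
print(search_frame("top","jar")[:1])
s=sense();m=camera_model("wrist");
from scipy.spatial.transform import Rotation as Ro
q=s["ee_rot"];R=Ro.from_quat([q[1],q[2],q[3],q[0]]).as_matrix();print(R.round(3));print("cam in tool",R.T@(np.array(m["eye"])-s["eef_pos"]),(R.T@np.array(m["rotation"])).round(3), m["mtx"])
```

```text
Traceback (most recent call last):
  File "h.py", line 8, in at_z
    e,d=ray(cam,px,m);return e+d*(z-e[2])/d[2]
        ~~~^^^^^^^^^^
  File "h.py", line 5, in ray
    R=np.array(m["rotation"]);R=R.reshape(3,3)
                                ~~~~~~~~~^^^^^
ValueError: cannot reshape array of size 4 into shape (3,3)
```

Rotation is a quaternion (w,x,y,z).

```bash
sed -i 's/R=np.array(m\["rotation"\]);R=R.reshape(3,3)/R=Q(m["rotation"])/' h.py
cat >> h.py <<'E'
from scipy.spatial.transform import Rotation as Ro
def Q(q): return Ro.from_quat([q[1],q[2],q[3],q[0]]).as_matrix()
E
python3 - <<'E'
from h import *
for l,px,z in [("jar",(356.1,227.9),59),("gauge",(250.8,227),0),("tab",(277.6,214.2),70),("salt",(371.6,180.9),6),("mill",(407,232.6),6),("timer",(425,182),6)]:
    print(l,at_z("top",px,z).round())
print("jar tri",tri([ray("top",(356.1,227.9)),ray("side",(301.2,216.1))]).round(),"tab",tri([ray("top",(277.6,214.2)),ray("side",(297.5,173.1))]).round(), "bay",at_z("side",(270.3,192.6),0).round())
t=capture("top");save("b",cv2.resize(t[180:290,190:330],None,fx=5.5,fy=5.4,interpolation=cv2.INTER_CUBIC))
print(search_frame("top","jar")[:1])
s=sense();m=camera_model("wrist");
R=Q(s["ee_rot"]);print(R.round(3));print("cam in tool",R.T@(np.array(m["eye"])-s["eef_pos"]),(R.T@Q(m["rotation"])).round(3), m["mtx"])
E
```

```text
jar [ 501. -258.   59.]
gauge [501.  -9.   0.]
tab [528. -80.  70.]
salt [ 618. -298.    6.]
mill [ 495. -384.    6.]
timer [ 618. -428.    6.]
jar tri [ 500. -258.   60.] tab [525. -80.  77.] bay [458. -22.   0.]
[{'rect': [357.8, 226.8, 23.2, 20.7], 'score': 0.95}]
[[ 0.957  0.29  -0.   ]
 [ 0.29  -0.957  0.   ]
 [-0.    -0.    -1.   ]]
cam in tool [  78.25024912    1.6731121  -124.57052239] [[-0.    -0.953 -0.304]
 [ 1.    -0.     0.   ]
 [-0.    -0.304  0.953]] [[307.57497501   0.         321.59645121]
 [  0.         307.57497501 196.96827537]
 [  0.           0.           1.        ]]
```

View pics/b.png

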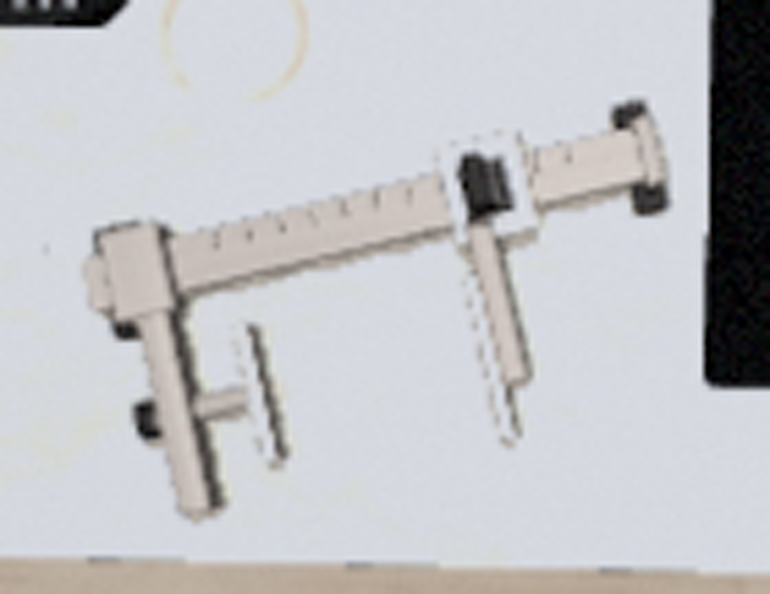

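Run:
```python
from h import *
P=lambda x,y,z:at_z("top",(190+x/5.5-.4,180+y/5.4-.4),z)
a,b=P(180,265,30),P(640,160,30);v=(a-b)[:2];print("beam",a,b,np.arctan2(v[1],v[0])-np.pi/2)
u=v/np.linalg.norm(v); n=np.array([u[1],-u[0]]) # gauge x
tab=P(485,190,86)[:2];print("tab",tab,u,n)
for nm,p in [("pad in",P(258,330,42)),("pad tip",P(285,463,42)),("jaw in",P(470,260,42)),("jaw tip",P(500,440,42))]:
    d=p[:2]-b[:2];print(nm,p.round(),"along",(d@u).round(1),"across",(d@n).round(1))
d=tab-b[:2];print("tab along",d@u,d@n)
```

```text
beam [494.04288701  52.47354122  30.        ] [ 543.68145838 -141.8809145    30.        ] 0.2500566646660898
tab [525.14642858 -81.79748401] [-0.24745886  0.9688984 ] [0.9688984  0.24745886]
pad in [467.  16.  42.] along 171.8 across -35.7
pad tip [411.   2.  42.] along 172.4 across -93.1
jaw in [498. -72.  42.] along 79.0 across -26.7
jaw tip [422. -87.  42.] along 83.2 across -104.1
tab along 62.801397117181914 -3.0903834072117164
```

step_arm --commands "1 4 -1.3 0 0 0 0; 1 8 -2.6 0 0 0 0; 1 12 -3.9 0 0 0 0.044; 1 16 -5.2 0 0 0 0.044; 1 20 -6.5 0 0 0 0.044; 1 24 -7.8 0 0 0 0.044; 1 28 -9.1 0 0 0 0.044; 1 32 -10.4 0 0 0 0.044; 1 36 -11.7 1 0 0 0.044; 1 40.5 -13.2 3 0 0 0.044; 1 40.5 -13.2 3 0 0 0.044; 1 40.5 -13.2 3 0 0 0.044; 1 40.5 -13.2 3 0 0 0.044"

```text
time_s: 2.08
eef_pos: [501.3, -258.9, 218.1]
ee_rot: [-0.0, 0.992, 0.125, -0.0]
force: [-0.8, -0.3, 0.5]
grip_width: 1.002
grip_force: 0.0
```

Run:
```python
from h import *
s=sense();m=camera_model("wrist");w=capture("wrist");save("c",w)
print(s["eef_pos"],s["time_s"]);R=Q(s["ee_rot"]);print(R.round(3))
p=spot_point("wrist","jar_mid");print(p)
tr=trace("wrist","jar");print(tr[0]["rect"],tr[0]["score"])
print(at_z("wrist",p[0]["xy"],59,m))
# red cap
hsv=cv2.cvtColor(w,cv2.COLOR_RGB2HSV);r=((hsv[...,0]<8)|(hsv[...,0]>172))&(hsv[...,1]>150)&(hsv[...,2]>60)&tr[0]["mask"]
ys,xs=np.nonzero(r);print(xs.min(),xs.max(),ys.min(),ys.max(),at_z("wrist",(np.median(xs),np.median(ys)),108,m))
```

```text
[ 501.3099064  -258.89023916  218.11154444] 2.0833
[[ 0.969  0.248 -0.001]
 [ 0.248 -0.969  0.   ]
 [-0.001 -0.    -1.   ]]
[{'xy': [323.6, 180.1], 'score': 0.68}]
[322.5, 182.4, 54.8, 75.2] 0.64
[ 506.53437998 -261.27749136   59.        ]
296 349 163 219 [ 513.84425301 -257.7635855   108.        ]
```

View pics/c.png

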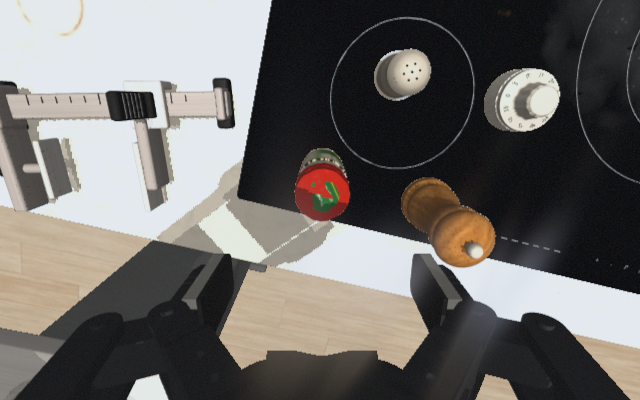

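Run:
```python
from h import *
m=camera_model("wrist");print("wrist",at_z("wrist",(322.5,192.5),112,m))
for c in("top","side"):
    w=capture(c);tr=trace(c,"jar")[0];hsv=cv2.cvtColor(w,cv2.COLOR_RGB2HSV)
    r=((hsv[...,0]<10)|(hsv[...,0]>170))&(hsv[...,1]>130)&tr["mask"]
    ys,xs=np.nonzero(r);print(c,r.sum(),tr["rect"],(xs.min(),xs.max(),ys.min(),ys.max()))
    if r.sum(): print(at_z(c,((xs.min()+xs.max())/2,(ys.min()+ys.max())/2),112 if c=="top" else 102))
```

```text
wrist [ 509.1587251  -260.58297396  112.        ]Traceback (most recent call last):
  File "<stdin>", line 4, in <module>
IndexError: list index out of range
```

step_arm --commands "1 0.45 0.1 3 0 0 0; 1 0.45 0.1 6 0 0 0; 1 0.45 0.1 9 0 0 0; 1 0.45 0.1 11 0 0 0; 1 0.45 0.1 12.2 0 0 0; 1 0.45 0.1 12.2 0 0 0; 1 0.45 0.1 12.2 0 0 0; 0.4 0.45 0.1 12.2 0 0 0; 0.4 0.45 0.1 12.2 0 0 0; 0.4 0.45 0.1 12.2 0 0 0; 0.4 0.45 0.1 12.2 0 0 0; 0.4 0.45 0.1 12.2 0 0 0; 0.4 0.45 0.1 12.2 0 0 0; 0.4 0.45 0.1 12.2 0 0 0; 0.4 0.45 0.1 12.2 0 0 0" --newtons 30

```text
time_s: 3.58
eef_pos: [506.4, -258.9, 97.3]
ee_rot: [0.001, 0.992, 0.125, 0.001]
force: [-1.1, 1.3, 6.2]
grip_width: 0.514
grip_force: 30.1
```

step_arm --commands "0.4 0 0 -2 0 0 0; 0.4 0 0 -5 0 0 0; 0.4 0 0 -8.5 0 0 0; 0.4 0 -2 -11 0 0 0; 0.4 0 -5.5 -11 0 0 0; 0.4 0.2 -9 -11 0 0 0; 0.4 0.3 -12.5 -11 0 0 0; 0.4 0.4 -16 -11 0 0 0; 0.4 0.5 -19.5 -11 0 0 0; 0.4 0.5 -22 -11 0 0 0; 0.4 0.5 -23.2 -11 0 0 0; 0.4 0.5 -23.2 -11 0 0 0; 0.4 0.5 -23.2 -11 0 0 0; 0.4 0.5 -23.2 -11 0 0 0"

```text
time_s: 4.75
eef_pos: [453.9, -33.7, 206.3]
ee_rot: [0.0, 0.992, 0.124, 0.0]
force: [-0.3, 0.4, -1.2]
grip_width: 0.51
grip_force: 31.2
```

Run:
```python
from h import *
s=sense();m=camera_model("wrist");w=capture("wrist");save("d",w);save("dt",capture("top"))
print(s["eef_pos"],s["time_s"],s["grip_width"],s["grip_force"],s["force"]);print(Q(s["ee_rot"]).round(3))
for l in("bay","tab","gauge","jaw","jar"):
    print(l,spot_point("wrist",l)[:2])
```

```text
[453.93598568 -33.74626298 206.26133323] 4.75 0.5096618405778535 31.15278617508011 [-0.28949775  0.36527696 -1.21382193]
[[ 0.969  0.246  0.   ]
 [ 0.246 -0.969 -0.   ]
 [ 0.     0.    -1.   ]]
bay []
tab [{'xy': [395.5, 120.7], 'score': 0.73}]
gauge [{'xy': [312.6, 116.7], 'score': 0.59}]
jaw []
jar [{'xy': [316.7, 209.9], 'score': 0.83}]
```

View pics/d.png

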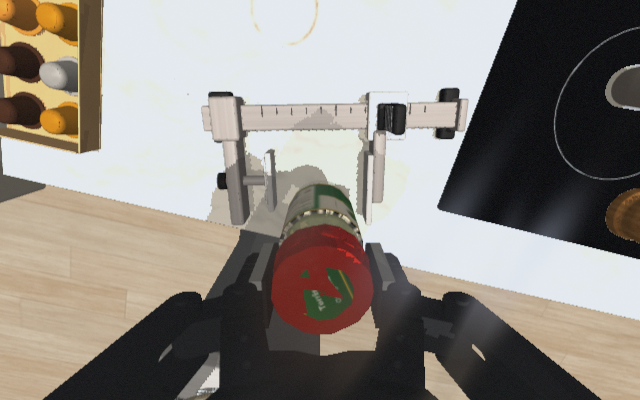

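Run:
```python
from h import *
m=camera_model("wrist");s=sense();R=Q(s["ee_rot"])
for n,px,z in [("beamL",(245,119),30),("beamR",(362,117),30),("beamRR",(450,115),30),("padin",(275,150),42),("padtip",(275,206),42),("jawin",(366,140),42),("jawtip",(364,222),42),("tabtop",(392,119),86),("tab",(395.5,120.7),70)]:
    p=at_z("wrist",px,z,m);print(n,p.round(1),"tool",(R.T@(p-s["eef_pos"])).round(1))
```

```text
beamL [494.2  50.5  30. ] tool [ 60.  -70.9 176.2]
beamR [523.4 -56.7  30. ] tool [ 61.8  40.1 176.2]
beamRR [ 545.7 -136.8   30. ] tool [ 63.6 123.3 176.2]
padin [474.7  15.6  42. ] tool [ 32.4 -42.  164.2]
padtip [420.    4.4  42. ] tool [-23.3 -44.6 164.2]
jawin [504.7 -64.5  42. ] tool [ 41.7  43.1 164.2]
jawtip [425.3 -86.4  42. ] tool [-40.5  44.7 164.2]
tabtop [528.9 -71.9  86. ] tool [ 63.4  56.2 120.2]
tab [528.2 -78.8  70. ] tool [ 61.1  62.7 136.2]
```

step_arm --commands "0.4 0 0 3 0 0 0; 0.4 0 0 6 0 0 0; 0.4 0 0 9 0 0 0; 0.4 0 0 10.5 0 0 0; 0.4 0 0 11 0 0 0; 0.4 0 0 11.3 0 0 0; 0.4 0 0 11.4 0 0 0; 0.4 0 0 11.4 0 0 0; 0.4 0 0 11.4 0 0 0"

```text
time_s: 5.85
eef_pos: [454.1, -32.9, 93.3]
ee_rot: [0.0, 0.992, 0.125, 0.001]
force: [-0.2, 0.6, -1.0]
grip_width: 0.511
grip_force: 31.2
```

step_arm --commands "0.4 0 0 0.1 0 0 0; 0.4 0 0 0.2 0 0 0; 0.4 0 0 0.2 0 0 0"

```text
time_s: 6.1
eef_pos: [454.3, -32.8, 91.4]
ee_rot: [0.0, 0.992, 0.125, 0.001]
force: [-1.7, 1.7, 8.4]
grip_width: 0.513
grip_force: 32.0
```

Contact at z≈91.4. Release and rise.

step_arm --commands "0.55 0 0 0 0 0 0; 0.6 0 0 0 0 0 0; 0.75 0 0 0 0 0 0; 0.75 0 0 0 0 0 0; 0.75 0 0 0 0 0 0; 0.75 0 0 0 0 0 0; 0.75 0 0 -2 0 0 0; 0.75 0 0 -5 0 0 0; 0.75 0 0 -8 0 0 0; 0.75 0 0 -10 0 0 0; 0.75 0 0 -10 0 0 0; 0.75 0 0 -10 0 0 0"

```text
time_s: 7.1
eef_pos: [453.8, -32.8, 190.8]
ee_rot: [0.0, 0.992, 0.125, 0.001]
force: [-0.2, 0.7, 0.1]
grip_width: 0.751
grip_force: 0.0
```

Run:
```python
from h import *
s=sense();m=camera_model("wrist");w=capture("wrist");save("e",w)
print(s["eef_pos"],s["time_s"],s["grip_width"],s["force"])
```

```text
[453.75240069 -32.77314672 190.77807697] 7.1 0.7514159871759625 [-0.21861095  0.67815167  0.09956774]
```

View pics/e.png

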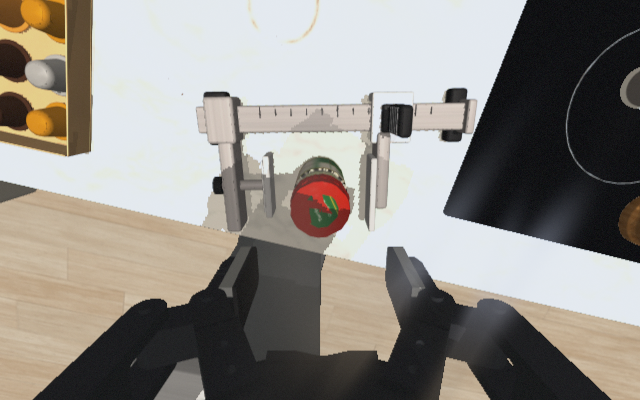

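step_arm --commands "0.5 3 3 0 0 0 -0.015; 0.5 6.2 6.1 0 0 0 -0.015; 0.5 6.2 6.1 0 0 0 -0.015; 0.5 6.2 6.1 2 0 0 -0.015; 0.5 6.2 6.1 5 0 0 -0.015; 0.5 6.2 6.1 7 0 0 -0.015; 0.5 6.2 6.1 8 0 0 -0.015; 0.5 6.2 6.1 8 0 0 -0.015; 0.5 6.2 6.1 8 0 0 -0.015"

```text
time_s: 7.9
eef_pos: [528.7, -76.4, 110.3]
ee_rot: [-0.0, 0.991, 0.132, -0.0]
force: [-0.0, 0.3, 0.9]
grip_width: 0.5
grip_force: 0.0
```

Run:
```python
from h import *
s=sense();m=camera_model("wrist");w=capture("wrist");save("f",w)
print(s["eef_pos"],s["time_s"],s["grip_width"],s["force"])
R=Q(s["ee_rot"])
for p in spot_point("wrist","tab")[:2]: print(p,R.T@(at_z("wrist",p["xy"],70,m)-s["eef_pos"]))
```

```text
[528.65360818 -76.44077778 110.26133894] 7.9 0.5002408686486424 [-0.00535526  0.32839919  0.87783045]
{'xy': [323.1, 236.9], 'score': 0.74} [ 1.04921976  2.60918648 40.25954425]
```

View pics/f.png

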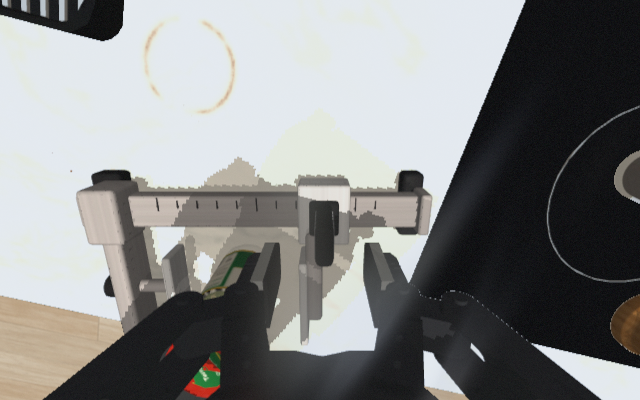

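step_arm --commands "0.5 0 0.1 2 0 0 0; 0.5 0 0.1 3.5 0 0 0; 0.5 0 0.1 4.1 0 0 0; 0.5 0 0.1 4.1 0 0 0; 0.4 0 0.1 4.1 0 0 0; 0.3 0 0.1 4.1 0 0 0; 0.2 0 0.1 4.1 0 0 0; 0.05 0 0.1 4.1 0 0 0; 0 0 0.1 4.1 0 0 0; 0 0 0.1 4.1 0 0 0; 0 0 0.1 4.1 0 0 0; 0 0 0.1 4.1 0 0 0; 0 0 0.1 4.1 0 0 0" --newtons 25

```text
time_s: 9.08
eef_pos: [529.4, -77.5, 70.2]
ee_rot: [0.0, 0.991, 0.132, 0.001]
force: [-0.6, 0.6, 5.5]
grip_width: 0.112
grip_force: 30.2
```

step_arm --commands "0 0 -0.1 0 0 0 0; 0 0 -0.3 0 0 0 0; 0 0 -0.5 0 0 0 0; 0 0 -0.7 0 0 0 0; 0 0 -0.9 0 0 0 0; 0 0 -1.1 0 0 0 0; 0 0 -1.3 0 0 0 0; 0 0 -1.5 0 0 0 0; 0 0 -1.7 0 0 0 0; 0 0 -1.9 0 0 0 0; 0 0 -2.0 0 0 0 0; 0 0 -2.1 0 0 0 0"

```text
time_s: 10.08
eef_pos: [524.0, -57.8, 70.2]
ee_rot: [0.001, 0.991, 0.132, 0.001]
force: [-0.5, -4.4, 6.0]
grip_width: 0.106
grip_force: 30.3
```

step_arm --commands "0 0 -0.1 0 0 0 0; 0 0 -0.2 0 0 0 0; 0 0 -0.3 0 0 0 0; 0 0 -0.4 0 0 0 0; 0 0 -0.5 0 0 0 0; 0 0 -0.6 0 0 0 0; 0 0 -0.7 0 0 0 0; 0 0 -0.8 0 0 0 0; 0 0 -0.9 0 0 0 0; 0 0 -1.0 0 0 0 0; 0 0 -1.1 0 0 0 0; 0 0 -1.2 0 0 0 0; 0 0 -1.3 0 0 0 0; 0 0 -1.4 0 0 0 0; 0 0 -1.5 0 0 0 0"

```text
time_s: 11.33
eef_pos: [520.2, -43.5, 70.1]
ee_rot: [0.001, 0.991, 0.132, 0.001]
force: [0.1, -5.6, 6.6]
grip_width: 0.112
grip_force: 30.3
```

Run:
```python
from h import *
s=sense();m=camera_model("wrist");w=capture("wrist");save("g",w)
print(s["eef_pos"],s["time_s"],s["grip_width"],s["force"],s["wrist_torque"])
```

```text
[520.19151391 -43.50268468  70.14718254] 11.3333 0.1123157413729496 [ 0.09455012 -5.60826907  6.55415684] [-0.7137208   0.13188023 -0.07491717]
```

View pics/g.png

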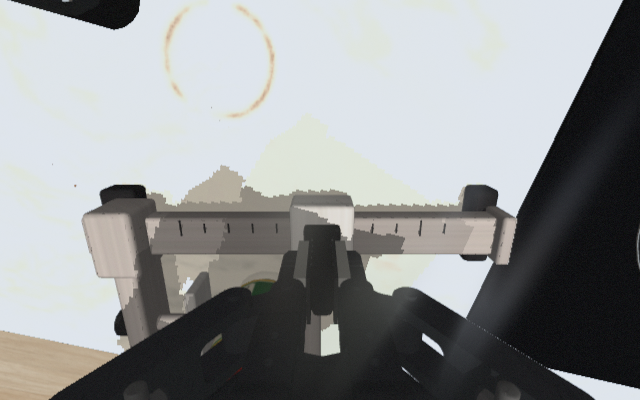

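step_arm --commands "0 0 -0.1 0 0 0 0; 0 0 -0.2 0 0 0 0; 0 0 -0.3 0 0 0 0; 0 0 -0.4 0 0 0 0; 0 0 -0.5 0 0 0 0; 0 0 -0.55 0 0 0 0"

```text
time_s: 11.88
eef_pos: [518.7, -38.1, 70.2]
ee_rot: [0.001, 0.991, 0.132, 0.001]
force: [-0.3, -4.8, 5.5]
grip_width: 0.111
grip_force: 30.3
```

step_arm --commands "0 0 -0.05 0 0 0 0; 0 0 -0.1 0 0 0 0; 0 0 -0.15 0 0 0 0"

```text
time_s: 12.13
eef_pos: [518.4, -36.8, 70.2]
ee_rot: [0.001, 0.991, 0.132, 0.001]
force: [-0.6, -4.9, 6.1]
grip_width: 0.109
grip_force: 30.3
```

Run:
```python
from h import *
s=sense();w=capture("wrist");t=capture("top");save("h",np.vstack([w[200:,:500],np.zeros((5,500,3),np.uint8),cv2.resize(t[190:280,195:325],(500,346),interpolation=cv2.INTER_CUBIC)]))
print(s["eef_pos"],s["time_s"],s["grip_width"],s["force"],s["wrist_torque"])
```

```text
[518.3770572  -36.7808494   70.16892086] 12.1333 0.10930806855805109 [-0.64196657 -4.90413978  6.1441008 ] [-0.7031382   0.19106394 -0.06857764]
```

View pics/h.png

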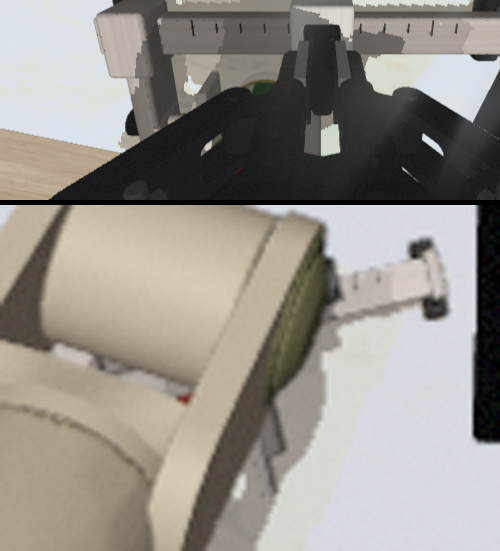

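step_arm --commands "0 0 -0.03 0 0 0 0; 0 0 -0.06 0 0 0 0; 0 0 -0.1 0 0 0 0; 0 0 -0.1 0 0 0 0"

```text
time_s: 12.57
eef_pos: [518.1, -35.7, 70.1]
ee_rot: [0.001, 0.991, 0.132, 0.001]
force: [-0.6, -4.4, 7.3]
grip_width: 0.115
grip_force: 30.3
```

step_arm --commands "0 0 -0.03 0 0 0 0; 0 0 -0.06 0 0 0 0; 0 0 -0.08 0 0 0 0; 0 0 -0.08 0 0 0 0"

```text
time_s: 12.9
eef_pos: [517.9, -35.0, 70.2]
ee_rot: [0.001, 0.991, 0.132, 0.001]
force: [-0.4, -4.7, 5.9]
grip_width: 0.112
grip_force: 30.3
```

step_arm --commands "0 0 -0.03 0 0 0 0; 0 0 -0.06 0 0 0 0; 0 0 -0.08 0 0 0 0; 0 0 -0.08 0 0 0 0"

```text
time_s: 13.23
eef_pos: [517.7, -34.2, 70.2]
ee_rot: [0.001, 0.991, 0.132, 0.001]
force: [-0.1, -4.7, 6.1]
grip_width: 0.112
grip_force: 30.3
```

step_arm --commands "0 0 -0.03 0 0 0 0; 0 0 -0.06 0 0 0 0; 0 0 -0.08 0 0 0 0; 0 0 -0.08 0 0 0 0"

```text
time_s: 13.57
eef_pos: [517.5, -33.5, 70.2]
ee_rot: [0.001, 0.991, 0.132, 0.001]
force: [-0.5, -5.6, 6.6]
grip_width: 0.112
grip_force: 30.3
```

step_arm --commands "0 0 -0.03 0 0 0 0; 0 0 -0.05 0 0 0 0; 0 0 -0.05 0 0 0 0"

```text
time_s: 13.82
eef_pos: [517.3, -32.9, 70.1]
ee_rot: [0.001, 0.991, 0.132, 0.001]
force: [-0.5, -4.3, 6.2]
grip_width: 0.112
grip_force: 30.3
```

step_arm --commands "0 0 -0.03 0 0 0 0; 0 0 -0.06 0 0 0 0; 0 0 -0.08 0 0 0 0; 0 0 -0.08 0 0 0 0"

```text
time_s: 14.15
eef_pos: [517.2, -32.2, 70.2]
ee_rot: [0.001, 0.991, 0.132, 0.001]
force: [-0.5, -4.6, 5.1]
grip_width: 0.114
grip_force: 30.3
```

step_arm --commands "0 0 -0.03 0 0 0 0; 0 0 -0.06 0 0 0 0; 0 0 -0.08 0 0 0 0; 0 0 -0.08 0 0 0 0"

```text
time_s: 14.48
eef_pos: [516.9, -31.4, 70.2]
ee_rot: [0.001, 0.991, 0.132, 0.001]
force: [0.2, -4.4, 6.3]
grip_width: 0.113
grip_force: 30.3
```

step_arm --commands "0 0 -0.03 0 0 0 0; 0 0 -0.06 0 0 0 0; 0 0 -0.08 0 0 0 0; 0 0 -0.08 0 0 0 0"

```text
time_s: 14.82
eef_pos: [516.7, -30.6, 70.1]
ee_rot: [0.001, 0.991, 0.132, 0.001]
force: [-0.3, -4.2, 6.7]
grip_width: 0.11
grip_force: 30.3
```

step_arm --commands "0 0 -0.03 0 0 0 0; 0 0 -0.06 0 0 0 0; 0 0 -0.08 0 0 0 0; 0 0 -0.08 0 0 0 0"

```text
time_s: 15.15
eef_pos: [516.5, -30.1, 70.1]
ee_rot: [0.001, 0.991, 0.132, 0.001]
force: [-1.0, -6.4, 6.2]
grip_width: 0.113
grip_force: 30.2
```

Run:
```python
from h import *
s=sense();w=capture("wrist");d=capture("side");save("i",np.hstack([cv2.resize(w[220:370,60:360],(460,230)),cv2.resize(d[150:230,250:345],(273,230),interpolation=cv2.INTER_CUBIC)]))
print(s["eef_pos"],s["time_s"],s["force"],s["wrist_torque"])
```

```text
[516.53994203 -30.06578431  70.13251283] 15.15 [-0.96675444 -6.36115793  6.15617312] [-0.86845053  0.13476492  0.01739826]
```

View pics/i.png

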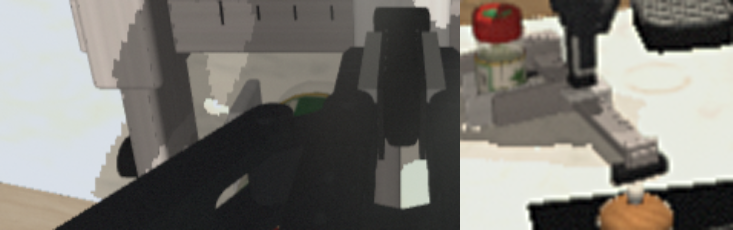

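step_arm --commands "0 0 -0.02 0 0 0 0; 0 0 -0.03 0 0 0 0; 0 0 -0.03 0 0 0 0; 0 0 -0.03 0 0 0 0"

```text
time_s: 15.58
eef_pos: [516.5, -29.9, 70.1]
ee_rot: [0.001, 0.991, 0.132, 0.001]
force: [-0.1, -7.5, 6.3]
grip_width: 0.114
grip_force: 30.2
```

Run:
```python
from h import *
F=[]
for i in range(4):
    s=sense();F.append(np.r_[s["force"],s["wrist_torque"]]);capture("side")
print(s["eef_pos"],np.mean(F,0).round(2))
```

```text
[516.54014422 -29.91727849  70.15604323] [-0.32 -7.43  6.14 -0.99  0.12 -0.05]
```

step_arm --commands "0.2 0 0 0 0 0 0; 0.4 0 0 0 0 0 0; 0.5 0 0 0 0 0 0; 0.5 0 0 0 0 0 0; 0.5 0 0 0 0 0 0; 0.5 0 0 -2 0 0 0; 0.5 0 0 -5 0 0 0; 0.5 0 0 -9 0 0 0; 0.5 0 0 -12 0 0 0; 0.5 2 6 -12 0 0 0; 0.5 2 9 -12 0 0 0; 0.5 2 9 -12 0 0 0; 0.5 2 9 -12 0 0 0"

```text
time_s: 16.87
eef_pos: [559.0, -112.6, 188.7]
ee_rot: [0.0, 0.991, 0.131, -0.0]
force: [-0.9, 0.3, 0.4]
grip_width: 0.498
grip_force: 0.0
```

Run:
```python
from h import *
s=sense();w=capture("wrist");d=capture("side");save("j",np.hstack([w[60:300,:400],cv2.resize(d[150:230,250:345],(285,240),interpolation=cv2.INTER_CUBIC)]))
print(s["eef_pos"],s["time_s"],s["force"])
```

```text
[ 559.03243502 -112.63879675  188.73722618] 16.8667 [-0.93465061  0.27958577  0.38527994]
```

View pics/j.png

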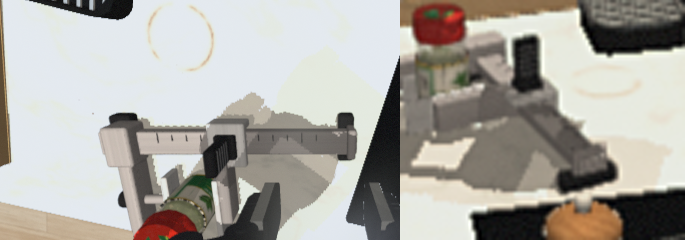

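The jar stands upright, pinched between pad and jaw, with the tab free. Handing in.

```bash
python3 -c "
from rig import *
print(finish_job())"
```

```text
the job is handed in; nothing more can be done
None
```

The job is handed in: the jar stands upright in the slide gauge, pinched between both jaws with an estimated 3 N, and the tab is released. The arm is clear, and it took about 17 s of the 64 s. I didn't re-check the salt shaker, pepper mill and timer, but the arm was never sent near them, and `finish_job()` returned no verdict.

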